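# Find the rocking corner of a jig plate and press its shim flat

## Robot

A 6-joint arm with a two-finger parallel gripper is mounted at the origin on the work surface; the furniture and walls round the work are solid. World frame = base frame: x ahead of the robot, y to its left, z up, the work surface at z = 0. Lengths are in mm, angles in rad, forces in N, time in s.
With the tool pointing down it reaches from about 200 to 875 mm from the base axis. Payload 3.4 kg.
Tool frame: the origin (TCP) lies between the finger pads; the fingertips stand 17 mm ahead of it and the grasp point (between the pads) lies 2 mm behind it; z points along the fingers, y is the line along which they close (so a half turn about z gives the same grasp; the last joint's range is limited). The gripper opens to 94 mm and grips with 3 to 60 N. Pads are 16 mm wide; open, the fingers measure 119 mm over their backs; the gripper's body (75 mm by 177 mm) begins 78 mm behind the grasp point.
Start: joints at [1.179, 0.276, 1.505, -0, 1.361, -0.121], TCP at [153.831, 554.078, 192.093] pointing down, gripper open.
Joint ranges: [-2.89, 2.89], [-0.75, 2.08], [0.22, 2.7], [-1.18, 4.32], [0.11, 2.71], [-2.7, 2.7]. Speed limits (rad/s): [2.57, 2.57, 3.14, 3.14, 3.14, 3.14].

## Interface

Orientations are given as a rotation vector (axis times angle).
In Python, from plant import bot gives the robot as it stands.
- The arm moves only by the tool jog_arm, never from a script. Its argument "targets" is a list of rows, each a list of 4 numbers: the shift along the tool's x, y, z as a fraction of full scale, then the turn about the tool's z as a fraction of full scale. In form: [[tx, ty, tz, spin], ...]. A call has 1 to 10 rows; each row shifts and turns the commanded pose from where the row before left it, along the tool's axes as they then stand; what a row does not reach is not made up. Full scale, the value 1, is 0.025 m for a shift and pi/2 rad for a turn. A row lasts 1/10 s, in which the tool goes at most 50 mm and 8.59 degrees, less where a joint would pass 70% of its speed; a pose out of reach is approached as far as the arm can. A call with a number of a shift or a turn outside -1 to 1 is refused whole. A call with a gripper value outside its range is refused whole. "claw" is the opening, from -1 (shut) to 1 (fully open), set as the call begins (left out, the last holds). The fingers move at their own pace and stop on an object; "grip_force" is the grip in N (left out, the last holds). Time passes only in rows, so rows that do not move let the fingers close. It gives the time, the measured TCP pose, the force, the opening and the grip force at its end, in the units of the state.
- bot.state(): the state, without advancing time (a new reading comes with each control period).
- bot.read_camera(name): name is "side" or "top" or "wrist"; returns (picture, depth): 420x560x3 uint8, blue, green, red; 420x560 float32, mm along the optical axis (not along the pixel's ray), 0 where there is no reading.
- bot.camera_model(name): a dict with "fx", "fy", "cx", "cy" (pixels), "distortion" ([k1, k2, p1, p2, k3] as OpenCV has them; the pictures are not rectified), "R" (3x3) and "t" (3): a world point X has camera coordinates R X + t. Camera axes: x right, y down, z forward; pixel columns grow to the right and rows downward; lengths in mm; the calibration is good to about 2 mm. A picture is of the moment at which its call begins: read the wrist's pose just before it. camera_model takes no time and is no camera call; for the wrist camera it gives the pose at the moment of the call.
- bot.close_job(): hands the job in; it is judged then, once.
Trained networks look in the newest picture that a camera, given by its name, has taken for a name from the list of things; names that differ only in an ending like _2 or _b are one class to them, and where a whole thing is asked for, a point or a joint stands for the part that bears it (a point fixed in the world has none). Each returns a list of dicts, best first, with "p" (0 to 1); they miss things now and then, are a little off and sometimes report something else, mostly with a low value. They report only what shows in the picture. A call takes as long as a camera call.
- bot.boxes_of(camera, name): "box" ([left, top, right, bottom] as shares, 0 to 1, of the picture: columns of its width, rows of its height, round what is visible of it).
- bot.mark_of(camera, name): "position" ([column, row] as shares, 0 to 1, of the picture: columns of its width, rows of its height: a listed point, or the origin of a listed thing).
The state is a dict: "time_s": time; "joint_positions": joint angles; "dq": joint speeds; "joint_efforts": joint torques, N m; "position": TCP position; "orientation": TCP orientation; "ft_force": force on the tool from outside, world axes, zero at the start; "torque": the same for the moment, N m; "width": finger opening in mm; "grasp_force": force on a finger pad.
Only numpy, scipy, OpenCV 4.12 (cv2) and the standard library are available. Lean on these libraries where they do the work, as an engineer would, in place of code of your own. Each camera call takes 0.05 s, during which the arm holds its last target. There are 200 camera calls.

## Task

The steel jig plate rocks on its base at one of its four corners. Press down on the blue corner marks, one after another, with closed fingertips until you find the corner that dips, and hold it right down for a moment; let the plate come level again, then press the orange shim plug next to that corner fully down, flush with the plate. Do not push hard on the other three plugs, do not lift the plate or shove it off its place, leave the things around it alone, and finish clear of everything.

Things in the scene. Friction and masses are not known exactly. Their poses are not given: they have to be found in the camera images.
- jig_plate: loose square steel plate, 170 x 170 x 12 mm, about 2.5 kg, level on a wooden base; origin at the centre of its underside, 27 mm above the table, x and y along its edges, z up; top 39 mm above the table. It rests on a block under its centre and on four feet, one under each plug; a square stud in its middle hole keeps it in place. It comes level by itself when released.
- jig_base: fixed wooden base under the plate, 130 x 130 x 15 mm, origin at the centre of its underside, axes along its edges. One of its four feet (any) is 5 mm too short: about 10 N on the blue mark at that corner tips the plate by about 0.1 rad, the mark sinking 8 mm or more; at the other corners the mark stays firm (under 1.5 mm) at 10 to 25 N.
- corner_1 (a point): centre of the blue press mark (18 mm disc, level with the top face) near one corner of the plate, on the plate's top; 96 mm from the plate's centre. The nearest plug is shim 1, 44 mm further in along the diagonal. The number says nothing about which corner rocks.
- corner_2 (a point): centre of the blue press mark (18 mm disc, level with the top face) near one corner of the plate, on the plate's top; 96 mm from the plate's centre. The nearest plug is shim 2, 44 mm further in along the diagonal. The number says nothing about which corner rocks.
- corner_3 (a point): centre of the blue press mark (18 mm disc, level with the top face) near one corner of the plate, on the plate's top; 96 mm from the plate's centre. The nearest plug is shim 3, 44 mm further in along the diagonal. The number says nothing about which corner rocks.
- corner_4 (a point): centre of the blue press mark (18 mm disc, level with the top face) near one corner of the plate, on the plate's top; 96 mm from the plate's centre. The nearest plug is shim 4, 44 mm further in along the diagonal. The number says nothing about which corner rocks.
- shim_1_top (a point): centre of the top of the orange shim plug (22 mm round) that belongs to corner 1; at the start it stands 5 mm proud of the plate, 44 mm above the table
- shim_2_top (a point): centre of the top of the orange shim plug (22 mm round) that belongs to corner 2; at the start it stands 5 mm proud of the plate, 44 mm above the table
- shim_3_top (a point): centre of the top of the orange shim plug (22 mm round) that belongs to corner 3; at the start it stands 5 mm proud of the plate, 44 mm above the table
- shim_4_top (a point): centre of the top of the orange shim plug (22 mm round) that belongs to corner 4; at the start it stands 5 mm proud of the plate, 44 mm above the table
- shim_1 (a joint): how far shim plug 1 is pressed, m: 0 = 5 mm proud, 0.005 = flush with the plate. Stiff fit: moves only when pressed straight down with more than about 8 N (12 N is ample) and stays where it is left. It goes down only where the foot below is short; on a good foot it is blocked from the start.
- shim_2 (a joint): how far shim plug 2 is pressed, m: 0 = 5 mm proud, 0.005 = flush with the plate. Stiff fit: moves only when pressed straight down with more than about 8 N (12 N is ample) and stays where it is left. It goes down only where the foot below is short; on a good foot it is blocked from the start.
- shim_3 (a joint): how far shim plug 3 is pressed, m: 0 = 5 mm proud, 0.005 = flush with the plate. Stiff fit: moves only when pressed straight down with more than about 8 N (12 N is ample) and stays where it is left. It goes down only where the foot below is short; on a good foot it is blocked from the start.
- shim_4 (a joint): how far shim plug 4 is pressed, m: 0 = 5 mm proud, 0.005 = flush with the plate. Stiff fit: moves only when pressed straight down with more than about 8 N (12 N is ample) and stays where it is left. It goes down only where the foot below is short; on a good foot it is blocked from the start.
- wax_tin: bystander: round tin of wax, 87 mm across, 40 mm high; origin at the centre of its underside
- tape_measure: bystander: yellow tape measure, 65 x 73 x 35 mm; origin at the centre of its underside
- walnut_block: bystander: dark walnut block, 36 x 90 x 30 mm; origin at the centre of its underside

How it is judged (in metres and radians):
On the way, in this order (a step that is already met when the one before it is completed fails the run):
1. the corner that rocks is held down by a press on the plate, all plugs still up (angle between jig_plate's own z axis and vertical above 0.045 rad and contact force between the fingers and jig_plate above 1 N and value of joint each of shim_1, shim_2, shim_3, shim_4 below 0.002 m), for 0.15 s.
2. the plate is level again and that corner's plug, and no other, is pressed flush (angle between jig_plate's own z axis and vertical below 0.03 rad and ((value of joint shim_1 above 0.0035 m and value of joint each of shim_2, shim_3, shim_4 below 0.002 m) or (value of joint shim_2 above 0.0035 m and value of joint each of shim_1, shim_3, shim_4 below 0.002 m) or (value of joint shim_3 above 0.0035 m and value of joint each of shim_1, shim_2, shim_4 below 0.002 m) or (value of joint shim_4 above 0.0035 m and value of joint each of shim_1, shim_2, shim_3 below 0.002 m))), for 0.1 s.
At the end, for the whole second after the job is handed in: exactly one shim plug, the one at the corner that rocked, is flush to within 1.5 mm and the others have moved less than 2 mm; the plate lies level (within 0.03 rad), at rest, on its stud; the bystanders are within 20 mm of where they stood (all of step 2 and distance between jig_plate and jig_base below 0.032 m and linear speed of jig_plate below 0.02 m/s and distance of each of wax_tin, tape_measure, walnut_block from where it was at the start of the episode below 0.02 m); the robot touches nothing.
It fails at once if a plug that does not give (a wrong one) is pushed with more than 16 N ((contact force between the fingers and shim_1 above 16 N and value of joint shim_1 below 0.0015 m) or (contact force between the fingers and shim_2 above 16 N and value of joint shim_2 below 0.0015 m) or (contact force between the fingers and shim_3 above 16 N and value of joint shim_3 below 0.0015 m) or (contact force between the fingers and shim_4 above 16 N and value of joint shim_4 below 0.0015 m)).
It fails at once if the plate is lifted or shoved off its place (height (world z) of jig_plate above 0.037 m or horizontal distance between jig_plate and jig_base above 0.012 m).
It fails at once if a bystander is moved by more than 20 mm (distance of any of wax_tin, tape_measure, walnut_block from where it was at the start of the episode above 0.02 m).
It also fails if it takes over 54 s, if anything falls off the work surface, if the arm or the gripper's body presses on something with over 40 N, if the wrist force passes 120 N, or if a joint passes its speed limit or range.

## Working session

There is one attempt and no reset: what is moved stays moved. The work goes in short steps, Python scripts to look and compute and a tool call to move; the robot and the scene stay as the last step left them, time stands still between calls to the robot, and variables do not carry over. Pictures are saved under pics/ and viewed, at most 10 in all, crops included, and the job is handed in when it is done.

Besides the shell and the picture viewer there is one more tool, called after "Emit:" in YAML: its name, and indented under it one key for each argument. jog_arm: Moves the arm, as the interface text tells. Its arguments: {"type":"object","properties":{"targets":{"type":"array","items":{"type":"array","items":{"type":"number"}}},"claw":{"type":"number"},"grip_force":{"type":"number"}},"required":["targets"]}

```bash
mkdir -p pics; cat > h.py <<'E'
import numpy as np, cv2
from plant import bot
from scipy.spatial.transform import Rotation as Ro
def world(cam,uv,z,m=None):
    m=m or bot.camera_model(cam)
    K=np.array([[m['fx'],0,m['cx']],[0,m['fy'],m['cy']],[0,0,1]]);R=np.array(m['R']);t=np.array(m['t'])
    n=cv2.undistortPoints(np.array(uv,float).reshape(-1,1,2),K,np.array(m['distortion'])).reshape(-1,2)
    d=np.c_[n,np.ones(len(n))]@R; c=-R.T@t
    return c+d*((z-c[2])/d[:,2])[:,None]
E
python3 - <<'E'
from h import *
im,d=bot.read_camera('top');cv2.imwrite('pics/top.png',im)
for n,z in (('corner_1',39),('shim_1_top',44),('jig_plate',27)):
    for r in bot.mark_of('top',n):
        p=np.array(r['position'])*[560,420];print(n,round(r['p'],2),p.round(),world('top',p,z).round(1))
s=bot.state();print(s['time_s'],s['position'],Ro.from_rotvec(s['orientation']).as_matrix().round(2),s['ft_force'],s['width'])
E
```

```text
corner_1 0.83 [301. 214.] [[469.4 -47.3  39. ]]
corner_1 0.82 [293. 161.] [[606. -26.  39.]]
corner_1 0.7 [241. 167.] [[588.5 107.2  39. ]]
corner_1 0.57 [243. 221.] [[449.6  98.4  39. ]]
shim_1_top 0.54 [253. 174.] [[568.7  77.2  44. ]]
jig_plate 0.64 [271. 189.] [[533.6  30.5  27. ]]
0.2 [153.69099101 553.75396407 191.54036159] [[-0.96  0.27 -0.  ]
 [ 0.27  0.96 -0.  ]
 [ 0.   -0.   -1.  ]] [ 0.68062194  0.36265815 -0.10849264] 93.83798631688121
```

View pics/top.png

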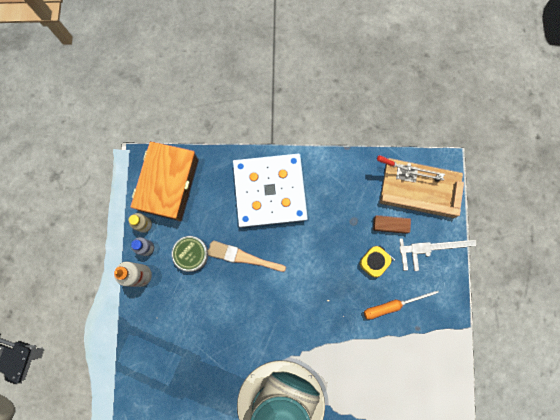

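The top view shows the white plate at about (270,190), with blue dots near its four corners, orange plugs further in, and nothing close to it. I'll refine the positions by colour.

```bash
python3 - <<'E'
from h import *
im=cv2.imread('pics/top.png');h=cv2.cvtColor(im,cv2.COLOR_BGR2HSV)
m=np.zeros(im.shape[:2],np.uint8);cv2.fillConvexPoly(m,np.array([[235,161],[298,155],[306,219],[239,225]]),255)
for nm,lo,hi,z in(('blue',(100,120,60),(130,255,255),39),('or',(8,120,120),(25,255,255),44)):
    n,l,st,c=cv2.connectedComponentsWithStats(cv2.inRange(h,lo,hi)&m)
    ok=[i for i in range(1,n) if st[i,4]>12]
    print(nm,st[ok,4],c[ok].round(1).tolist());w=world('top',c[ok],z);print(w.round(1),w.mean(0).round(1),np.linalg.norm(w-w.mean(0),axis=1).round(1))
E
```

```text
blue [25 23 25 27] [[293.1, 160.3], [240.2, 165.9], [299.1, 212.7], [245.1, 218.5]]
[[607.  -25.   39. ]
 [590.3 109.7  39. ]
 [471.5 -41.6  39. ]
 [454.9  93.5  39. ]] [530.9  34.2  39. ] [96.4 96.1 96.2 96.4]
or [52 52 57 52] [[282.5, 173.5], [253.5, 176.5], [285.5, 201.9], [256.3, 204.9]]
[[570.7   1.6  44. ]
 [561.9  74.8  44. ]
 [497.6  -7.1  44. ]
 [489.1  66.   44. ]] [529.8  33.8  44. ] [52.1 52.  52.1 51.9]
```

```bash
cat >> h.py <<'E'
def delta(x,y,z,frm=None):
    s=bot.state();R=Ro.from_rotvec(s['orientation']).as_matrix()
    f=np.array(s['position'] if frm is None else frm)
    return (R.T@(np.array([x,y,z])-f)/25).round(3)
E
python3 - <<'E'
from h import *
print(bot.state()['position'],delta(455,93.5,191.5),delta(455,93.5,100))
m=bot.camera_model('top');im,d=bot.read_camera('top');H=np.array(m['R'])
print('cam z',(-H.T@np.array(m['t'])).round(),'bottle depths',d[255:285,112:150][d[255:285,112:150]>0].min(),'table',np.median(d[300:310,180:200]))
E
```

```text
[153.69099101 553.75396407 191.54036159] [-1.6538e+01 -1.4515e+01  1.5000e-02] [-16.538 -14.511   3.675]
cam z [ 277.   -5. 1246.] bottle depths 1037.3815 table 1218.7742
```

Emit:
jog_arm:
  targets:
    - [0,0,-1,0]
    - [0,0,-1,0]
    - [0,0,0,0]
  claw: -1
  grip_force: 20

```text
time_s: 0.55
position: [154.6, 556.0, 245.4]
orientation: [0.424, 3.111, 0.01]
ft_force: [0.3, 0.5, 0.4]
width: 73.4
grasp_force: 0.0
```

Emit:
jog_arm:
  targets:
    - [-0.827,-0.726,0,0]
    - [-0.827,-0.726,0,0]
    - [-0.827,-0.726,0,0]
    - [-0.827,-0.726,0,0]
    - [-0.827,-0.726,0,0]
    - [-0.827,-0.726,0,0]
    - [-0.827,-0.726,0,0]
    - [-0.827,-0.726,0,0]
    - [-0.827,-0.726,0,0]
    - [-0.827,-0.726,0,0]

```text
time_s: 1.55
position: [304.5, 322.5, 241.0]
orientation: [-0.424, -3.112, 0.001]
ft_force: [-0.3, 1.2, 0.3]
width: 0.6
grasp_force: 0.0
```

Emit:
jog_arm:
  targets:
    - [-0.827,-0.726,0,0]
    - [-0.827,-0.726,0,0]
    - [-0.827,-0.726,0,0]
    - [-0.827,-0.726,0,0]
    - [-0.827,-0.726,0,0]
    - [-0.827,-0.726,0,0]
    - [-0.827,-0.726,0,0]
    - [-0.827,-0.726,0,0]
    - [-0.827,-0.726,0,0]
    - [-0.827,-0.726,0,0]

```text
time_s: 2.55
position: [455.0, 92.6, 241.0]
orientation: [-0.424, -3.111, 0.0]
ft_force: [0.1, 0.0, -0.0]
width: 0.3
grasp_force: 0.0
```

Emit:
jog_arm:
  targets:
    - [0,0,1,0]
    - [0,0,1,0]
    - [0,0,1,0]
    - [0,0,1,0]
    - [0,0,1,0]
    - [0,0,0.4,0]
    - [0,0,0,0]
    - [0,0,0,0]
    - [0,0,0,0]

```text
time_s: 3.45
position: [456.2, 93.8, 108.2]
orientation: [0.424, 3.11, 0.001]
ft_force: [-0.1, 0.3, 0.1]
width: 0.2
grasp_force: 0.0
```

```bash
python3 - <<'E'
from h import *
print(bot.state()['position'],bot.state()['ft_force'],bot.state()['width'],delta(454.9,93.5,62))
im,d=bot.read_camera('wrist');m=bot.camera_model('wrist');cv2.imwrite('pics/w1.png',im)
for n,z in (('corner_1',39),('shim_1_top',44)):
    for r in bot.mark_of('wrist',n):
        p=np.array(r['position'])*[560,420];print(n,round(r['p'],2),p.round(),world('wrist',p,z,m).round(1))
E
```

```text
[456.21793093  93.77223014 108.17299554] [-0.09618331  0.28004361  0.12435632] 0.18174321709653732 [ 0.052 -0.026  1.847]
corner_1 0.85 [144. 265.] [[468.6 -38.7  39. ]]
corner_1 0.74 [277. 210.] [[450.7  96.6  39. ]]
```

View pics/w1.png

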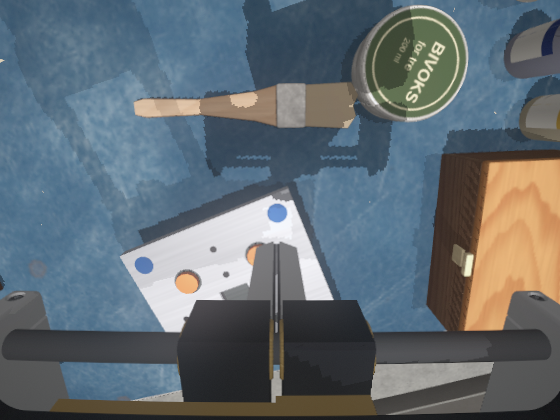

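The wrist view shows the near-left blue mark at (277,213), just ahead of the closed fingertips. It agrees with the top view to about 4 mm, so I'll descend.

Emit:
jog_arm:
  targets:
    - [0.05,0,0.8,0]
    - [0,0,0.8,0]
    - [0,0,0.28,0]
    - [0,0,0,0]
    - [0,0,0,0]
    - [0,0,0,0]

```text
time_s: 4.2
position: [454.9, 94.1, 61.0]
orientation: [0.424, 3.111, 0.001]
ft_force: [-0.5, -0.9, -0.3]
width: 0.5
grasp_force: 0.0
```

Emit:
jog_arm:
  targets:
    - [0,0,0.08,0]
    - [0,0,0.08,0]
    - [0,0,0,0]
    - [0,0,0,0]
    - [0,0,0,0]

```text
time_s: 4.7
position: [454.0, 94.1, 56.1]
orientation: [0.424, 3.113, 0.0]
ft_force: [1.0, -1.1, -1.0]
width: 0.2
grasp_force: 0.0
```

Emit:
jog_arm:
  targets:
    - [0,0,0.04,0]
    - [0,0,0.04,0]
    - [0,0,0,0]
    - [0,0,0,0]
    - [0,0,0,0]

```text
time_s: 5.2
position: [454.0, 94.0, 54.0]
orientation: [-0.424, -3.113, -0.0]
ft_force: [-0.3, -0.4, -0.6]
width: 0.3
grasp_force: 0.0
```

Emit:
jog_arm:
  targets:
    - [0,0,0.04,0]
    - [0,0,0.04,0]
    - [0,0,0,0]
    - [0,0,0,0]
    - [0,0,0,0]

```text
time_s: 5.7
position: [454.0, 94.0, 52.1]
orientation: [-0.424, -3.113, -0.0]
ft_force: [0.6, -0.0, -0.1]
width: 0.3
grasp_force: 0.0
```

```bash
python3 - <<'E'
from h import *
im,d=bot.read_camera('side');m=bot.camera_model('side')
def px(P):
    K=np.array([[m['fx'],0,m['cx']],[0,m['fy'],m['cy']],[0,0,1]])
    return cv2.projectPoints(np.array(P,float),cv2.Rodrigues(np.array(m['R']))[0],np.array(m['t']),K,np.array(m['distortion']))[0].reshape(-1,2)
q=px([[454,94,35],[530,34,39]]);print(q)
x,y=q[0].astype(int);x0,y0=max(x-100,0),max(y-75,0)
cv2.imwrite('pics/s1.png',cv2.resize(im[y0:y0+150,x0:x0+200],None,fx=4,fy=4,interpolation=2));print(x0,y0)
E
```

```text
[[236.38914134 199.25191611]
 [274.01340423 200.4367484 ]]
136 124
```

View pics/s1.png

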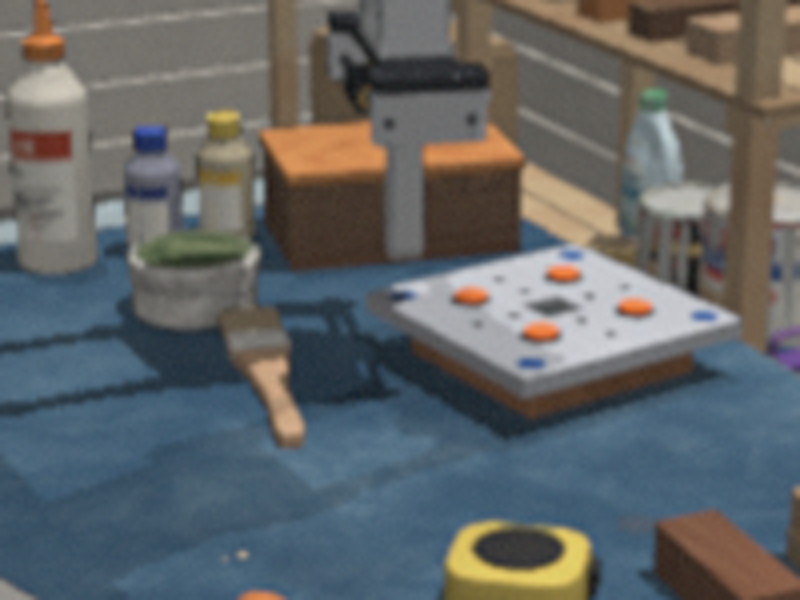

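```bash
python3 - <<'E'
from h import *
im,d=bot.read_camera('side');m=bot.camera_model('side');R=np.array(m['R']);t=np.array(m['t'])
K=np.array([[m['fx'],0,m['cx']],[0,m['fy'],m['cy']],[0,0,1]])
print('cam',(-R.T@t).round())
for z in (35,45,55,65):
  print(z,cv2.projectPoints(np.array([454.,94,z]),cv2.Rodrigues(R)[0],t,K,np.array(m['distortion']))[0].ravel().round(1))
def bp(u,v):
  n=cv2.undistortPoints(np.array([[[u,v]]],float),K,np.array(m['distortion'])).ravel();return (R.T@(np.array([n[0],n[1],1])*d[v,u]-t)).round(1)
for u,v in ((237,170),(237,180),(237,185),(237,187),(236,198),(274,200),(270,207),(312,203)): print(u,v,bp(u,v))
p,dd=bot.read_camera('top');print(bot.state()['position'],bot.state()['width'])
E
```

```text
cam [  -95. -1003.   507.]
35 [236.4 199.3]
45 [236.4 195.6]
55 [236.4 191.9]
65 [236.3 188.2]
237 170 [449.8  81.5 117.4]
237 180 [449.8  81.7  91.3]
237 185 [451.1  84.5  77. ]
237 187 [451.8  85.8  71.1]
236 198 [450.7  89.6  40.5]
274 200 [533.6  40.1  37.4]
270 207 [489.7 -14.9  46. ]
312 203 [606.1 -24.5  38.8]
[453.98891196  94.04598865  52.08752343] 0.5006400897549517
```

The side view shows the fingertip at crop (405,258), still about 27 mm above the dark/blue mark at (402,295). The plate is level and the force is zero, so the stated tip height doesn't match what I see. I'll keep going down carefully and rely on the force.

Emit:
jog_arm:
  targets:
    - [0,0,0.16,0]
    - [0,0,0.16,0]
    - [0,0,0.16,0]
    - [0,0,0.16,0]
    - [0,0,0,0]
    - [0,0,0,0]
    - [0,0,0,0]

```text
time_s: 6.55
position: [454.1, 94.0, 36.1]
orientation: [0.424, 3.113, 0.0]
ft_force: [0.6, 0.5, 0.3]
width: 0.1
grasp_force: 0.0
```

```bash
python3 - <<'E'
from h import *
im,d=bot.read_camera('side');cv2.imwrite('pics/s2.png',cv2.resize(im[154:234,196:336],None,fx=5,fy=5,interpolation=2))
s=bot.state();print(s['position'],s['ft_force'],s['joint_efforts'],s['time_s'])
E
```

```text
[454.15815446  94.06232723  36.1987672 ] [-0.36086696  0.90875773 -0.40323209] [-2.96791448e-03 -3.32536089e+01 -1.75199157e+01  6.82359998e-03
  7.73749826e-02 -1.82505539e-05] 6.6
```

View pics/s2.png

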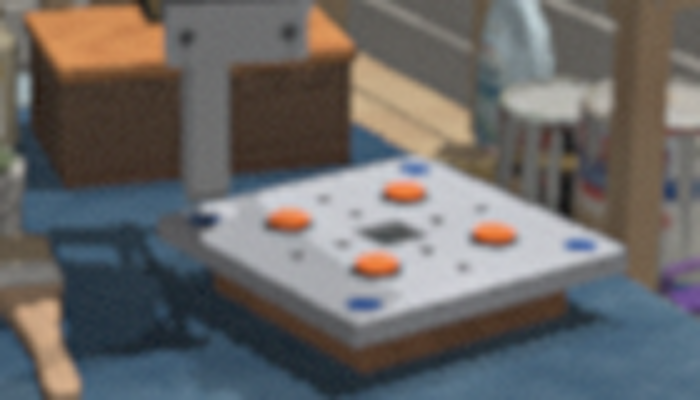

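The tip is now at crop (207,195), about 11–13 mm above the mark at (205,220). The plate is still level.

Emit:
jog_arm:
  targets:
    - [0,0,0.16,0]
    - [0,0,0.16,0]
    - [0,0,0,0]
    - [0,0,0,0]
    - [0,0,0,0]

```text
time_s: 7.1
position: [454.0, 94.1, 28.1]
orientation: [0.424, 3.113, 0.0]
ft_force: [-0.3, 0.2, -0.3]
width: 0.3
grasp_force: 0.0
```

Emit:
jog_arm:
  targets:
    - [0,0,0.06,0]
    - [0,0,0,0]
    - [0,0,0,0]

```text
time_s: 7.4
position: [453.9, 94.0, 26.6]
orientation: [0.424, 3.113, 0.0]
ft_force: [0.3, 0.1, -0.6]
width: 0.4
grasp_force: 0.0
```

Emit:
jog_arm:
  targets:
    - [0,0,0.06,0]
    - [0,0,0,0]
    - [0,0,0,0]

```text
time_s: 7.7
position: [454.2, 94.1, 25.8]
orientation: [0.424, 3.112, 0.0]
ft_force: [-1.2, -0.1, 6.1]
width: 0.5
grasp_force: 3.2
```

Emit:
jog_arm:
  targets:
    - [0,0,0.04,0]
    - [0,0,0,0]
    - [0,0,0,0]

```text
time_s: 8.0
position: [454.2, 94.1, 25.7]
orientation: [0.424, 3.112, 0.0]
ft_force: [-3.2, 0.5, 14.7]
width: 0.3
grasp_force: 7.1
```

Emit:
jog_arm:
  targets:
    - [0,0,0.04,0]
    - [0,0,0,0]
    - [0,0,0,0]

```text
time_s: 8.3
position: [454.3, 94.1, 25.5]
orientation: [0.424, 3.112, 0.0]
ft_force: [-4.6, -0.3, 21.4]
width: 0.4
grasp_force: 10.8
```

Corner A (near left) is firm: 21 N with under 1 mm of movement. Next is the far-left corner.

Emit:
jog_arm:
  targets:
    - [0,0,-0.8,0]
    - [-0.846,0.343,0,0]
    - [-0.846,0.343,0,0]
    - [-0.846,0.343,0,0]
    - [-0.846,0.343,0,0]
    - [-0.846,0.343,0,0]
    - [-0.846,0.343,0,0]
    - [0,0,0,0]
    - [0,0,0.6,0]
    - [0,0,0,0]

```text
time_s: 9.3
position: [587.7, 109.5, 26.5]
orientation: [-0.424, -3.109, 0.001]
ft_force: [-0.2, -0.2, -0.0]
width: 0.3
grasp_force: 0.0
```

Emit:
jog_arm:
  targets:
    - [0,0,0,0]
    - [0,0,0.06,0]
    - [0,0,0.06,0]
    - [0,0,0,0]
    - [0,0,0,0]

```text
time_s: 9.8
position: [589.9, 109.7, 25.9]
orientation: [0.424, 3.112, 0.0]
ft_force: [-1.7, 0.2, 4.1]
width: 0.7
grasp_force: 2.6
```

Emit:
jog_arm:
  targets:
    - [0,0,0.05,0]
    - [0,0,0,0]
    - [0,0,0,0]

```text
time_s: 10.1
position: [589.9, 109.7, 25.7]
orientation: [0.424, 3.112, 0.0]
ft_force: [-3.1, -0.2, 11.0]
width: 0.3
grasp_force: 6.0
```

Emit:
jog_arm:
  targets:
    - [0,0,0.05,0]
    - [0,0,0,0]
    - [0,0,0,0]

```text
time_s: 10.4
position: [590.0, 109.7, 25.6]
orientation: [0.424, 3.112, 0.0]
ft_force: [-4.4, -1.2, 18.7]
width: 0.3
grasp_force: 9.1
```

Also firm. Next is the far-right corner.

Emit:
jog_arm:
  targets:
    - [0,0,-0.8,0]
    - [-0.35,-0.835,0,0]
    - [-0.35,-0.835,0,0]
    - [-0.35,-0.835,0,0]
    - [-0.35,-0.835,0,0]
    - [-0.35,-0.835,0,0]
    - [-0.35,-0.835,0,0]
    - [0,0,0,0]
    - [0,0,0.6,0]
    - [0,0,0,0]

```text
time_s: 11.4
position: [606.4, -24.5, 26.4]
orientation: [-0.424, -3.111, -0.001]
ft_force: [0.8, 0.5, -0.1]
width: 0.2
grasp_force: 0.0
```

Emit:
jog_arm:
  targets:
    - [0,0,0,0]
    - [0,0,0.06,0]
    - [0,0,0.06,0]
    - [0,0,0.05,0]
    - [0,0,0,0]
    - [0,0,0,0]

```text
time_s: 12.0
position: [607.4, -24.5, 24.7]
orientation: [0.424, 3.112, 0.001]
ft_force: [-1.2, 0.5, 7.3]
width: 0.4
grasp_force: 3.5
```

Emit:
jog_arm:
  targets:
    - [0,0,0.06,0]
    - [0,0,0.06,0]
    - [0,0,0,0]
    - [0,0,0,0]

```text
time_s: 12.4
position: [607.7, -24.7, 22.0]
orientation: [0.423, 3.111, 0.001]
ft_force: [-1.2, -0.1, 7.5]
width: 0.4
grasp_force: 3.8
```

This corner dips at about 7.5 N. I'll press further and hold.

Emit:
jog_arm:
  targets:
    - [0,0,0.06,0]
    - [0,0,0.06,0]
    - [0,0,0.06,0]
    - [0,0,0.04,0]
    - [0,0,0,0]
    - [0,0,0,0]
    - [0,0,0,0]

```text
time_s: 13.1
position: [608.2, -24.9, 16.7]
orientation: [0.423, 3.11, 0.0]
ft_force: [-0.6, 0.8, 8.6]
width: 0.7
grasp_force: 4.0
```

Emit:
jog_arm:
  targets:
    - [0,0,0.06,0]
    - [0,0,0.02,0]
    - [0,0,0,0]
    - [0,0,0,0]
    - [0,0,0,0]

```text
time_s: 13.6
position: [608.3, -24.9, 15.7]
orientation: [0.423, 3.11, 0.0]
ft_force: [-1.6, 0.4, 14.0]
width: 0.6
grasp_force: 6.5
```

The corner bottomed at about 10 mm of dip with 14 N. Now I'll release it slowly and move over its plug.

Emit:
jog_arm:
  targets:
    - [0,0,-0.2,0]
    - [0,0,-0.2,0]
    - [0,0,-0.2,0]
    - [0,0,-0.3,0]
    - [0,0,-0.3,0]
    - [0.56,0.21,0,0]
    - [0.56,0.21,0,0]
    - [0.55,0.21,0,0]
    - [0,0,0,0]
    - [0,0,0,0]

```text
time_s: 14.6
position: [570.6, 1.8, 42.8]
orientation: [0.422, 3.113, -0.0]
ft_force: [-0.7, -0.2, -0.3]
width: 0.4
grasp_force: 0.0
```

```bash
python3 - <<'E'
from h import *
im,d=bot.read_camera('side');cv2.imwrite('pics/s3.png',cv2.resize(im[144:234,196:336],None,fx=5,fy=5,interpolation=2))
s=bot.state();print(s['position'],s['ft_force'],delta(571.2,1.8,33))
E
```

```text
[571.27636157   1.41688779  42.90869494] [ 0.27089635 -0.7645902  -0.19516185] [0.007 0.014 0.396]
```

View pics/s3.png

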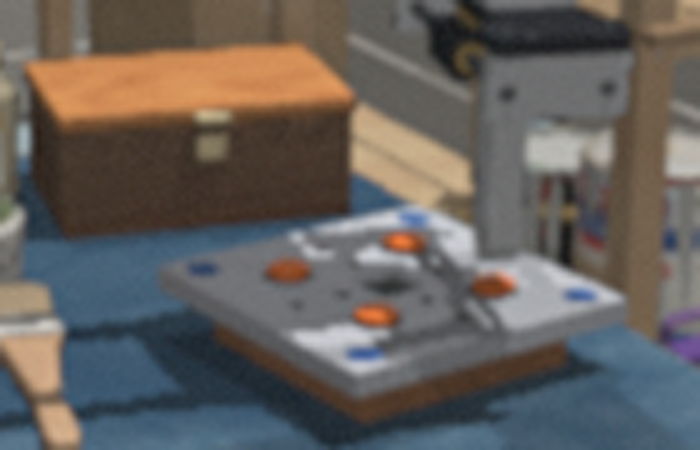

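The tip is at crop (501,258), about 12 mm above the plug at (493,285). The plate is level again. I'll check the sideways alignment.

```bash
python3 - <<'E'
from h import *
m=bot.camera_model('side');R=np.array(m['R']);t=np.array(m['t']);K=np.array([[m['fx'],0,m['cx']],[0,m['fy'],m['cy']],[0,0,1]])
for P in ([571.2,1.8,44],[571.2,1.8,56],[607,-25,39],[581.2,1.8,44],[571.2,-8.2,44]): print(P,(cv2.projectPoints(np.array([P]),cv2.Rodrigues(R)[0],t,K,np.array(m['distortion']))[0].ravel()-[196,144])*5)
im,d=bot.read_camera('wrist');w=bot.camera_model('wrist')
h=cv2.cvtColor(im,cv2.COLOR_BGR2HSV)
for lo,hi,z in(((100,150,60),(115,255,255),39),((5,140,100),(18,255,255),44)):
    pass
for n,z in (('corner_1',39),('shim_1_top',44)):
    for r in bot.mark_of('wrist',n):
        p=np.array(r['position'])*[560,420];print(n,round(r['p'],2),p.round(),world('wrist',p,z,w).round(1))
    for r in bot.mark_of('side',n):
        p=np.array(r['position'])*[560,420];print('side',n,round(r['p'],2),world('side',p,z).round(1))
E
```

```text
[571.2, 1.8, 44] [493.498567   279.99371901]
[571.2, 1.8, 56] [494.4072321  257.62676585]Traceback (most recent call last):
  File "<stdin>", line 3, in <module>
cv2.error: OpenCV(4.12.0) /io/opencv/modules/calib3d/src/calibration_base.cpp:1490: error: (-215:Assertion failed) npoints >= 0 && (depth == CV_32F || depth == CV_64F) in function 'projectPoints'
```

Emit:
jog_arm:
  targets:
    - [0.06,0.02,0,0]
    - [0,0,0.2,0]
    - [0,0,0.18,0]
    - [0,0,0,0]
    - [0,0,0.04,0]
    - [0,0,0.04,0]
    - [0,0,0,0]
    - [0,0,0,0]

```text
time_s: 15.45
position: [569.8, 2.1, 31.4]
orientation: [0.424, 3.113, 0.0]
ft_force: [0.3, -0.2, 0.2]
width: 0.6
grasp_force: 0.0
```

Emit:
jog_arm:
  targets:
    - [0,0,0.03,0]
    - [0,0,0.03,0]
    - [0,0,0,0]
    - [0,0,0,0]

```text
time_s: 15.85
position: [570.0, 2.1, 30.7]
orientation: [0.424, 3.112, 0.0]
ft_force: [-1.1, 0.2, 5.0]
width: 0.6
grasp_force: 2.6
```

Emit:
jog_arm:
  targets:
    - [0,0,0.03,0]
    - [0,0,0.03,0]
    - [0,0,0,0]
    - [0,0,0,0]

```text
time_s: 16.25
position: [570.0, 2.1, 29.5]
orientation: [0.424, 3.112, 0.0]
ft_force: [-0.6, 0.4, 6.6]
width: 0.3
grasp_force: 3.4
```

Emit:
jog_arm:
  targets:
    - [0,0,0.03,0]
    - [0,0,0.03,0]
    - [0,0,0,0]
    - [0,0,0,0]

```text
time_s: 16.65
position: [570.0, 2.1, 28.1]
orientation: [0.424, 3.112, 0.0]
ft_force: [-2.2, 0.3, 6.1]
width: 0.5
grasp_force: 3.5
```

Emit:
jog_arm:
  targets:
    - [0,0,0.03,0]
    - [0,0,0.03,0]
    - [0,0,0,0]
    - [0,0,0,0]

```text
time_s: 17.05
position: [570.0, 2.1, 26.5]
orientation: [0.424, 3.112, 0.0]
ft_force: [-2.3, 0.4, 6.7]
width: 0.3
grasp_force: 3.6
```

Plug going down at about 6.5 N. Only ~1 mm remains.

Emit:
jog_arm:
  targets:
    - [0,0,0.04,0]
    - [0,0,0,0]
    - [0,0,0.02,0]
    - [0,0,0,0]
    - [0,0,0,0]

```text
time_s: 17.55
position: [570.0, 2.1, 25.7]
orientation: [0.424, 3.112, -0.0]
ft_force: [-3.3, -0.2, 10.8]
width: 0.2
grasp_force: 5.6
```

Emit:
jog_arm:
  targets:
    - [0,0,0.03,0]
    - [0,0,0,0]
    - [0,0,0,0]

```text
time_s: 17.85
position: [570.1, 2.1, 25.5]
orientation: [0.424, 3.111, -0.0]
ft_force: [-3.2, 0.3, 14.6]
width: 0.6
grasp_force: 7.2
```

Emit:
jog_arm:
  targets:
    - [0,0,-0.1,0]
    - [0,0,-0.3,0]
    - [0,0,-0.8,0]
    - [0,0,-1,0]
    - [0,0,-1,0]
    - [0,0,-1,0]
    - [0,0,-1,0]
    - [0,0,0,0]
    - [0,0,0,0]
    - [0,0,0,0]

```text
time_s: 18.85
position: [568.7, 2.3, 151.7]
orientation: [-0.424, -3.11, -0.0]
ft_force: [0.1, 0.5, 0.2]
width: 0.7
grasp_force: 0.0
```

```bash
python3 - <<'E'
from h import *
im,d=bot.read_camera('side');cv2.imwrite('pics/s4.png',cv2.resize(im[144:234,196:336],None,fx=5,fy=5,interpolation=2))
print(bot.state()['position'],bot.state()['ft_force'])
E
```

```text
[568.66271095   2.27004381 151.50284429] [0.0750686  0.36436121 0.07380049]
```

View pics/s4.png

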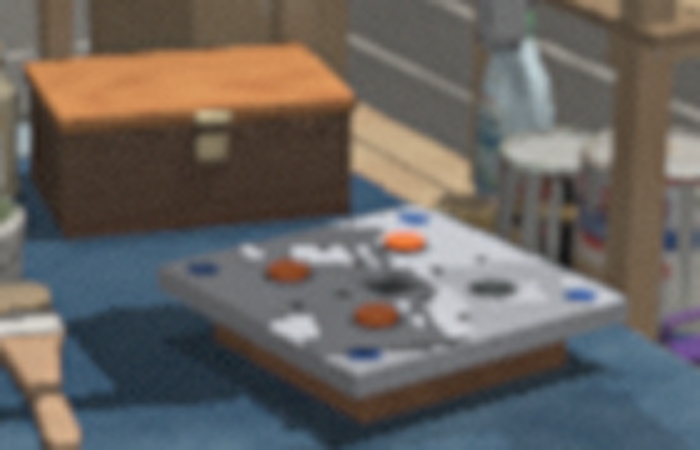

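The plug at crop (490,288) now looks dark while the other three are still orange and proud, and the plate is level. I'll look at it from the wrist and top cameras.

```bash
python3 - <<'E'
from h import *
a,_=bot.read_camera('top');b,dw=bot.read_camera('wrist')
a=cv2.resize(a[145:235,225:315],(400,400),interpolation=2);b=cv2.resize(b,(400,300))
cv2.imwrite('pics/c.png',np.hstack([a,cv2.copyMakeBorder(b,0,100,0,0,0)]))
im,d=bot.read_camera('side');print(d[198:206,286:304].round().astype(int))
E
```

```text
[[1310 1317 1311 1316 1313 1312 1319 1310 1315 1315 1315 1318 1319 1319
  1315 1318 1316 1315]
 [1305 1304 1309 1306 1307 1309 1307 1305 1303 1308 1308 1307 1307 1311
  1308 1304 1308 1310]
 [1300 1300 1297 1298 1301 1301 1298 1296 1301 1298 1301 1304 1309 1302
  1299 1300 1304 1297]
 [1290 1295 1294 1293 1294 1295 1292 1293 1293 1294 1295 1294 1294 1295
  1296 1293 1295 1298]
 [1286 1290 1288 1288 1283 1282 1288 1284 1286 1286 1284 1286 1290 1288
  1283 1291 1288 1288]
 [1279 1278 1279 1282 1281 1284 1283 1279 1281 1281 1283 1284 1282 1278
  1282 1283 1283 1279]
 [1271 1271 1274 1279 1275 1275 1276 1276 1273 1273 1273 1274 1278 1275
  1282 1274 1276 1275]
 [1269 1267 1262 1268 1267 1267 1271 1266 1270 1268 1270 1272 1268 1264
  1271 1273 1270 1271]]
```

View pics/c.png

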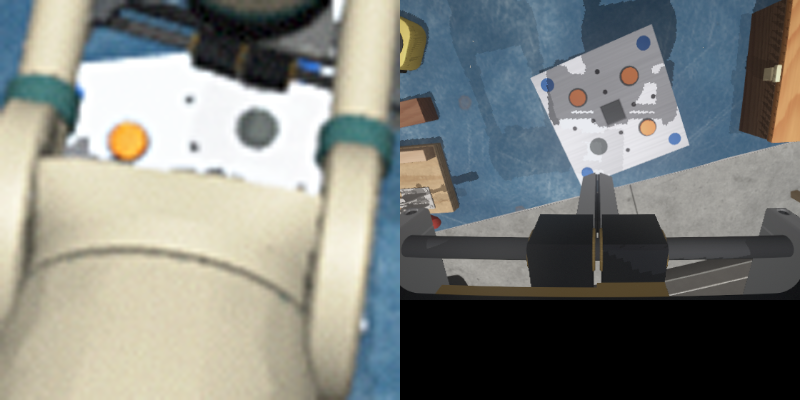

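Both views show a flat grey disc where the plug was, and the side depth is continuous with the plate, so the plug is flush. The other three are still up. Handing in.

```bash
python3 -c "
from plant import bot
print(bot.close_job())"
```

```text
the job is handed in; nothing more can be done
None
```

I handed the job in, but the hand-in gave no pass/fail result: the far-right corner rocked (held down about 10 mm), I let it come level, then pressed its plug flush; the other three plugs look still up and the arm is clear.

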